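Pop the sample port of the tube reader and confirm

TASK

Open the reader's sample port with a fingertip: press the front edge of the larger hatch down until its latch gives, take the finger away and let the hatch pop up by itself; do not push it down again. When it has stood wide open, untouched, for about two seconds, press the round key on the control box all the way down once to confirm, and let go. Leave the smaller hatch shut, and pick up or move nothing else, the sample tube in the port included.

Things in the scene. Friction and masses are not known exactly. Their poses are not given: they have to be found in the camera images.
- reader: Two-bay tube reader, fixed: a cream base plate 180 mm deep (x), 250 mm wide (y), 20 mm thick, with two equal cream modules side by side (left or right varies), each 125 x 115 mm, top 90 mm above the bench, behind a 50 mm deep front ledge. Origin: centre of the underside; its -x side is the front, roughly towards the robot.
- sample_hatch (a joint): Angle (rad) of the larger hatch, the sample port: a square grey lid 86 x 86 x 14 mm, its top 10 mm proud of its module, 100 mm above the bench, hinged along its rear (+x) edge. 0 = shut and latched, negative = pressed in, 1.1 = fully open at its stop. After the press, as the finger withdraws upward, a spring swings it up by itself in about 1 s and holds it open.
- sample_hatch_press (a point): Where to press the larger hatch: on its top, 18 mm behind the middle of its free front edge, 72 mm from the hinge line; moves with the hatch. Press straight down: the latch gives after about 3 to 4 mm at 2 to 3 N, and a hard stop comes at about 6 mm. The rising hatch follows the finger harmlessly.
- lamp_hatch (a joint): Angle (rad) of the smaller hatch on the other module (lamp compartment): same material and kind of latch, 52 x 52 x 14 mm, also hinged at its rear edge. 0 = shut. To be left shut.
- lamp_hatch_press (a point): Point on top of the smaller hatch, 18 mm behind the middle of its free front edge.
- control_box: Cream control box, fixed, beside the reader on its left or right: 150 mm deep (x), 120 mm wide (y), 70 mm tall. On its top are a fixed black dial (42 mm across, top 89 mm above the bench) at the rear and the one round key at the front, 70 mm apart. Origin: centre of the underside; -x is its front.
- key (a joint): Travel (m) of the confirm key, a grey round push button 28 mm across in a black collar on the control box: 0 = up, 0.006 = fully down. Springs back when let go; fully down takes about 4 N. It counts as pressed beyond 0.004.
- key_top (a point): Centre of the key's top face; the key moves straight down.
- port_tube_mid (a point): Middle of a white capped sample tube, 14 mm wide and 38 mm tall, standing in a well under the larger hatch (seen only when that is open). To be left where it is.
- vial: Bystander, loose: small amber vial with a lid, 22 mm wide, 40 mm tall, on the reader's front ledge. Origin: centre of its underside.
- tube_rack: Bystander, loose: white tube rack 90 x 130 mm, 30 mm tall (42 mm with the caps in it). Origin: centre of its underside.
- tip_box: Bystander, loose: blue pipette tip box 85 x 120 mm, 72 mm tall with the tips. Origin: centre of its underside.
- reagent: Bystander, loose: amber bottle 60 mm wide, 130 mm tall. Origin: centre of its underside.
- beaker: Bystander, loose: glass beaker 70 mm wide, 80 mm tall. Origin: centre of its underside.
- marker: Bystander, loose: black marker pen lying flat, 130 x 16 x 14 mm. Origin: centre of its underside.
- jar: Bystander, loose: white jar 44 mm wide, 50 mm tall. Origin: centre of its underside.
Not all that is in view belongs to the job. What is shaped like the control_box but pink or yellow is not meant.

How it is judged:
By the outcome, as a careful person would: the job done as asked, in the order asked, and still so for the second after the job is handed in, with the robot touching nothing.
It also fails if it takes over 48 s, if anything falls off the work surface, if the arm or the gripper's body presses on something with over 40 N, if the wrist force passes 120 N, or if a joint passes its speed limit or range.

ROBOT

A 7-joint arm with a two-finger parallel gripper is mounted at the origin on the work surface. World frame = base frame: x ahead of the robot, y to its left, z up, the work surface at z = 0. Lengths are in m, angles in rad, forces in N, time in s.
With the tool pointing down it reaches from about 0.35 to 0.9 m from the base axis. Payload 7.2 kg.
Tool frame: the origin (TCP) lies at the very end of the fingers, on their centre line; the grasp point (between the pads) lies 19 mm behind it (ctrl.pinch_z is the distance from the TCP to the grasp point, in m); z points along the fingers, y is the line along which they close (so a half turn about z gives the same grasp; the last joint's range is limited). The gripper opens to 88 mm and grips with 3 to 60 N. Pads are 20 mm wide; open, the fingers measure 115 mm over their backs; the gripper's body (75 mm by 178 mm) begins 61 mm behind the grasp point.
Start: joints at [1.213, 0.411, -0.013, 1.596, 0.006, 1.134, -0.082], TCP at [0.179, -0.599, 0.223] pointing down, gripper open.
Joint ranges: [-2.95, 2.95], [-0.29, 1.99], [-1.47, 1.44], [0.14, 2.54], [-1.03, 4.17], [0.13, 1.85], [-2.86, 2.86]. Speed limits (rad/s): [2.39, 2.39, 3.01, 3.01, 3.14, 3.14, 3.14].

INTERFACE

Orientations are given as a rotation vector (axis times angle).
In Python, from bench import ctrl, viewer, order gives the robot as it stands.
- The arm moves only by the tool apply_moves, never from a script. Its argument "increments" is a list of rows, each an object of numbers: "claw": the opening, from -1 (shut) to 1 (fully open); "tx", "ty", "tz": the shift along the tool's x, y, z in m; "wx", "wy", "wz": the turn, a rotation vector about the tool's x, y, z in rad. A call has 1 to 20 rows; each row shifts and turns the commanded pose from where the row before left it, along the tool's axes as they then stand; what a row does not reach is not made up. A row lasts 1/8 s, in which the tool goes at most 62.5 mm and 10.7 degrees, less where a joint would pass 70% of its speed; a pose out of reach is approached as far as the arm can. A call is refused whole if a number of a shift passes 0.0625 or a number of a turn 0.188, either way. A call with a gripper value outside its range is refused whole. The fingers move at their own pace and stop on an object; "newtons" is the grip in N (left out, the last holds). Time passes only in rows, so rows that do not move let the fingers close. It gives the time, the measured TCP pose, the force, the opening and the grip force at its end, in the units of the state.
- ctrl.observe(): the state, without advancing time (a new reading comes with each control period).
- viewer.snapshot(name): name is "scene" or "top" or "wrist"; returns the picture (384x512x3 uint8, blue, green, red); there is no depth.
- viewer.camera_params(name): a dict with "fx", "fy", "cx", "cy" (pixels), "world_from_camera" (4x4, takes a point from camera to world coordinates). Camera axes: x right, y down, z forward; pixel columns grow to the right and rows downward; lengths in m; the calibration is good to about 2 mm. A picture is of the moment at which its call begins: read the wrist's pose just before it. camera_params takes no time and is no camera call; for the wrist camera it gives the pose at the moment of the call.
- order.job_done(): hands the job in; it is judged then, once.
Trained networks look in the newest picture that a camera, given by its name, has taken for a name from the list of things; names that differ only in an ending like _2 or _b are one class to them, and where a whole thing is asked for, a point or a joint stands for the part that bears it (a point fixed in the world has none). Each returns a list of dicts, best first, with "conf" (0 to 1); they miss things now and then, are a little off and sometimes report something else, mostly with a low value. They report only what shows in the picture. A call takes as long as a camera call. They do not tell look-alikes from the thing itself.
- viewer.look_for(camera, name): "point" ([column, row] in pixels, amid what is visible of it).
- viewer.outline_of(camera, name): "region" (384x512 bool, what is visible of it) and "point" ([column, row] in pixels, amid what is visible of it).
- viewer.mark_of(camera, name): "point" ([column, row] in pixels: a listed point, or the origin of a listed thing).
The state is a dict: "t": time; "qpos": joint angles; "dq": joint speeds; "joint_efforts": joint torques, N m; "eef_pos": TCP position; "tool_rot": TCP orientation; "wrist_force": force on the tool from outside, world axes, zero at the start; "ft_torque": the same for the moment, N m; "opening": finger opening in m; "finger_force": force on a finger pad.
Only numpy, scipy, OpenCV 4.12 (cv2) and the standard library are available. Lean on these libraries where they do the work, as an engineer would, in place of code of your own. Each camera call takes 0.05 s, during which the arm holds its last target. There are 200 camera calls.

## Working session

There is one attempt and no reset: what is moved stays moved. The work goes in short steps, Python scripts to look and compute and a tool call to move; the robot and the scene stay as the last step left them, time stands still between calls to the robot, and variables do not carry over. Pictures are saved under pics/ and viewed, at most 13 in all, crops included, and the job is handed in when it is done.

Besides the shell and the picture viewer there is one more tool, called as a command line: name --argument value ..., lists and objects as JSON in quotes. apply_moves: Moves the arm, as the interface text tells. Its arguments: {"type":"object","properties":{"increments":{"type":"array"},"newtons":{"type":"number"}},"required":["increments"]}

```bash
mkdir -p pics
cat > h.py <<'E'
import numpy as np, cv2
from scipy.spatial.transform import Rotation as R
from bench import ctrl, viewer, order
def on_plane(cam,pt,z):
    p=viewer.camera_params(cam); T=np.array(p["world_from_camera"])
    d=T[:3,:3]@np.array([(pt[0]-p["cx"])/p["fx"],(pt[1]-p["cy"])/p["fy"],1]); o=T[:3,3]
    return o+d*(z-o[2])/d[2]
E
python3 - <<'E'
from h import *
s=ctrl.observe(); print(s["t"],s["eef_pos"],s["tool_rot"],s["opening"])
ims=[]
for c in("top","scene"):
    cv2.imwrite(f"pics/{c}0.png",viewer.snapshot(c))
    for n,z in(("sample_hatch_press",.1),("lamp_hatch_press",.1),("key_top",.08),("control_box",0),("reader",0),("vial",.02)):
        for d in viewer.mark_of(c,n)[:2]: print(c,n,round(d["conf"],2),np.round(d["point"]),on_plane(c,d["point"],z).round(3))
E
```

```text
0.0 [ 0.17840747 -0.59846922  0.22179877] [-3.10709936e+00 -4.53454464e-01  5.63711621e-04] 0.08779396980545526
top sample_hatch_press 0.81 [170. 199.] [0.582 0.2   0.1  ]
top lamp_hatch_press 0.59 [202. 198.] [0.583 0.087 0.1  ]
top key_top 0.57 [406. 269.] [ 0.326 -0.638  0.08 ]
top key_top 0.55 [278. 285.] [ 0.274 -0.183  0.08 ]
top control_box 0.94 [391. 258.] [ 0.358 -0.614  0.   ]
top control_box 0.91 [270. 205.] [ 0.562 -0.16   0.   ]
top reader 0.67 [192. 207.] [0.557 0.138 0.   ]
top vial 0.61 [180. 221.] [0.504 0.179 0.02 ]
scene sample_hatch_press 0.97 [364. 177.] [0.574 0.202 0.1  ]
scene lamp_hatch_press 0.79 [329. 191.] [0.595 0.082 0.1  ]
scene key_top 0.62 [ 80. 179.] [ 0.327 -0.643  0.08 ]
scene key_top 0.58 [238. 188.] [ 0.496 -0.178  0.08 ]
scene control_box 0.96 [ 96. 201.] [ 0.364 -0.621  0.   ]
scene control_box 0.94 [243. 213.] [ 0.537 -0.175  0.   ]
scene vial 0.58 [341. 176.] [0.501 0.169 0.02 ]
```

View pics/top0.png

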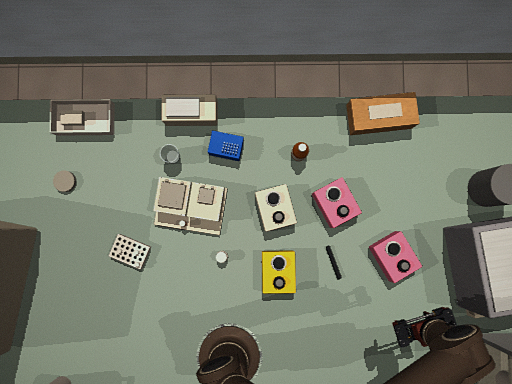

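View pics/scene0.png

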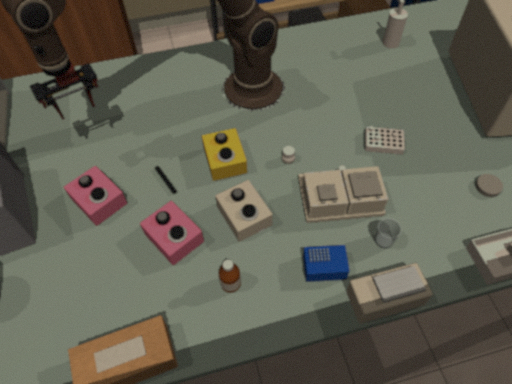

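The top view shows the cream reader (190,205), with the big hatch on the left (172,195), the lamp hatch at (206,194) and the vial at (182,223). The cream control box is at (275,207), with its key at the front near (278,217). The pink and yellow boxes are decoys. I'll move towards the cream box with the fingers closed and look with the wrist camera.

apply_moves --increments '[{"claw": -1, "tx": 0.043, "ty": -0.032, "tz": -0.012}, {"claw": -1, "tx": 0.043, "ty": -0.032, "tz": -0.012}, {"claw": -1, "tx": 0.043, "ty": -0.032, "tz": -0.012}, {"claw": -1, "tx": 0.043, "ty": -0.032, "tz": -0.012}, {"claw": -1, "tx": 0.043, "ty": -0.032, "tz": -0.012}, {"claw": -1, "tx": 0.043, "ty": -0.032, "tz": -0.012}, {"claw": -1, "tx": 0.043, "ty": -0.032, "tz": -0.012}, {"claw": -1, "tx": 0.043, "ty": -0.032, "tz": -0.012}, {"claw": -1, "tx": 0.03, "ty": -0.03}, {"claw": -1, "tx": 0.03, "ty": -0.03}, {"claw": -1}]' --newtons 10

```text
invalid input at $.increments[0]: expected keys claw, tx, ty, tz, wx, wy, wz
```

Run:
```python
from h import *
s=ctrl.observe(); print(s["t"],s["eef_pos"],s["tool_rot"],s["opening"])
cv2.imwrite("pics/w1.png",viewer.snapshot("wrist"))
c="wrist"
for n,z in(("key_top",.08),("control_box",0),("sample_hatch_press",.1),("lamp_hatch_press",.1)):
        for d in viewer.mark_of(c,n)[:2]: print(c,n,round(d["conf"],2),np.round(d["point"]),on_plane(c,d["point"],z).round(3))
print(viewer.camera_params(c))
```

```text
0.7 [ 0.1785804  -0.59893     0.22265842] [ 3.10865312e+00  4.53657659e-01 -3.73081660e-05] 0.08808710535686881
wrist key_top 0.85 [342.  33.] [ 0.339 -0.634  0.08 ]
wrist control_box 0.7 [316.  23.] [ 0.363 -0.616  0.   ]
{'fx': 293.83231883071164, 'fy': 293.83231883071164, 'cx': 256.34258215046765, 'cy': 195.24331100342135, 'world_from_camera': array([[ 2.84778614e-01, -9.18980917e-01, -2.72718199e-01,
         2.52381538e-01],
       [-9.58592927e-01, -2.73265854e-01, -8.01584197e-02,
        -5.77280624e-01],
       [-8.60513491e-04,  2.84253140e-01, -9.58748878e-01,
         3.83394367e-01],
       [ 0.00000000e+00,  0.00000000e+00,  0.00000000e+00,
         1.00000000e+00]])}
```

View pics/w1.png

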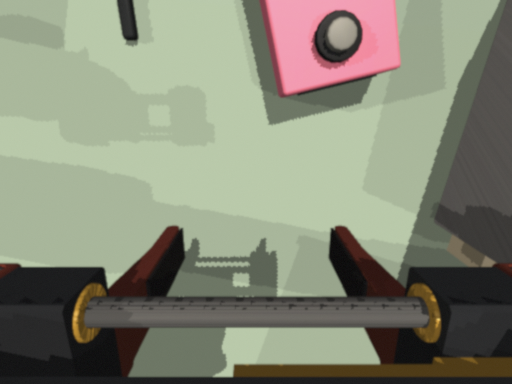

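The move was refused because every row needs all seven keys. The wrist view at the start pose shows only the pink decoy's key at (340,35). I'll resend the move with full rows.

apply_moves --increments '[{"claw": -1, "tx": 0.043, "ty": -0.032, "tz": -0.012, "wx": 0, "wy": 0, "wz": 0}, {"claw": -1, "tx": 0.043, "ty": -0.032, "tz": -0.012, "wx": 0, "wy": 0, "wz": 0}, {"claw": -1, "tx": 0.043, "ty": -0.032, "tz": -0.012, "wx": 0, "wy": 0, "wz": 0}, {"claw": -1, "tx": 0.043, "ty": -0.032, "tz": -0.012, "wx": 0, "wy": 0, "wz": 0}, {"claw": -1, "tx": 0.043, "ty": -0.032, "tz": -0.012, "wx": 0, "wy": 0, "wz": 0}, {"claw": -1, "tx": 0.043, "ty": -0.032, "tz": -0.012, "wx": 0, "wy": 0, "wz": 0}, {"claw": -1, "tx": 0.043, "ty": -0.032, "tz": -0.012, "wx": 0, "wy": 0, "wz": 0}, {"claw": -1, "tx": 0.043, "ty": -0.032, "tz": 0, "wx": 0, "wy": 0, "wz": 0}, {"claw": -1, "tx": 0.02, "ty": -0.02, "tz": 0, "wx": 0, "wy": 0, "wz": 0}, {"claw": -1, "tx": 0, "ty": 0, "tz": 0, "wx": 0, "wy": 0, "wz": 0}, {"claw": -1, "tx": 0, "ty": 0, "tz": 0, "wx": 0, "wy": 0, "wz": 0}]' --newtons 10

```text
t: 2.33
eef_pos: [0.448, -0.2314, 0.3066]
tool_rot: [3.108, 0.452, -0.001]
wrist_force: [0.6, 0.1, 0.3]
opening: 0.0004
finger_force: 0.0
```

Run:
```python
from h import *
s=ctrl.observe(); print(s["t"],s["eef_pos"],s["tool_rot"],s["opening"])
cv2.imwrite("pics/w2.png",viewer.snapshot("wrist"))
c="wrist"
for n,z in(("key_top",.08),("control_box",0),("sample_hatch_press",.1),("lamp_hatch_press",.1)):
        for d in viewer.mark_of(c,n)[:2]: print(c,n,round(d["conf"],2),np.round(d["point"]),on_plane(c,d["point"],z).round(3))
```

```text
2.325 [ 0.44800658 -0.2314007   0.3066285 ] [ 3.10840108e+00  4.52081760e-01 -6.16252753e-04] 0.0003828529582413055
wrist key_top 0.77 [238. 107.] [ 0.516 -0.188  0.08 ]
wrist key_top 0.59 [418. 146.] [ 0.536 -0.427  0.08 ]
wrist control_box 0.87 [452. 266.] [ 0.361 -0.622  0.   ]
wrist control_box 0.69 [242.  85.] [ 0.548 -0.18   0.   ]
```

View pics/w2.png

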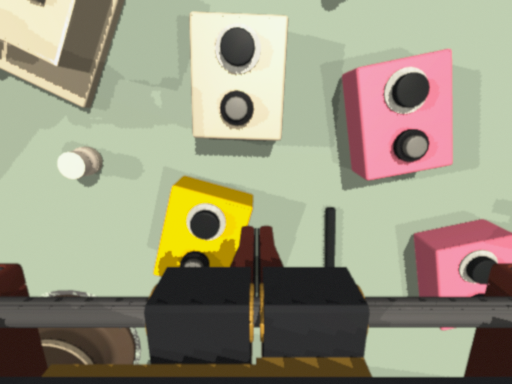

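The wrist view shows the cream box's grey key at (237,107), with its dial behind at (238,46). The key is at about (0.516, -0.188). Next I'll go and look at the hatch from close by.

apply_moves --increments '[{"claw": -1, "tx": 0.017, "ty": -0.05, "tz": 0, "wx": 0, "wy": 0, "wz": 0}, {"claw": -1, "tx": 0.017, "ty": -0.05, "tz": 0, "wx": 0, "wy": 0, "wz": 0}, {"claw": -1, "tx": 0.017, "ty": -0.05, "tz": 0, "wx": 0, "wy": 0, "wz": 0}, {"claw": -1, "tx": 0.017, "ty": -0.05, "tz": 0, "wx": 0, "wy": 0, "wz": 0}, {"claw": -1, "tx": 0.017, "ty": -0.05, "tz": 0, "wx": 0, "wy": 0, "wz": 0}, {"claw": -1, "tx": 0.017, "ty": -0.05, "tz": 0, "wx": 0, "wy": 0, "wz": 0}, {"claw": -1, "tx": 0.017, "ty": -0.05, "tz": 0, "wx": 0, "wy": 0, "wz": 0}, {"claw": -1, "tx": 0.017, "ty": -0.05, "tz": 0, "wx": 0, "wy": 0, "wz": 0}, {"claw": -1, "tx": 0, "ty": 0, "tz": 0, "wx": 0, "wy": 0, "wz": 0}, {"claw": -1, "tx": 0, "ty": 0, "tz": 0, "wx": 0, "wy": 0, "wz": 0}]'

```text
t: 3.82
eef_pos: [0.4647, 0.1909, 0.3064]
tool_rot: [3.108, 0.453, -0.001]
wrist_force: [1.1, 0.2, 0.8]
opening: 0.0005
finger_force: 0.0
```

Run:
```python
from h import *
s=ctrl.observe(); print(s["t"],s["eef_pos"],s["tool_rot"],s["opening"])
cv2.imwrite("pics/w3.png",viewer.snapshot("wrist"))
c="wrist"
for n,z in(("sample_hatch_press",.1),("lamp_hatch_press",.1),("vial",.02),("sample_hatch",.1)):
        for d in viewer.mark_of(c,n)[:2]: print(c,n,round(d["conf"],2),np.round(d["point"]),on_plane(c,d["point"],z).round(3))
for d in viewer.outline_of(c,"sample_hatch")[:1]:
    cs,_=cv2.findContours(d["region"].astype(np.uint8),0,2)
    b=cv2.boxPoints(cv2.minAreaRect(max(cs,key=cv2.contourArea)))
    for p in b: print(p.round(), on_plane(c,p,.1).round(3))
```

```text
3.825 [0.46473579 0.1908529  0.3063855 ] [ 3.10822961e+00  4.52783436e-01 -8.32088397e-04] 0.00045611063522040744
wrist sample_hatch_press 0.6 [273.  86.] [0.568 0.2   0.1  ]
wrist lamp_hatch_press 0.89 [379. 104.] [0.585 0.073 0.1  ]
wrist vial 0.54 [278. 145.] [0.496 0.166 0.02 ]Traceback (most recent call last):
  File "<stdin>", line 6, in <module>
ValueError: it knows: beaker, control_box, jar, key_top, lamp_hatch_press, marker, port_tube_mid, reader, reagent, sample_hatch_press, tip_box, tube_rack, vial
```

View pics/w3.png

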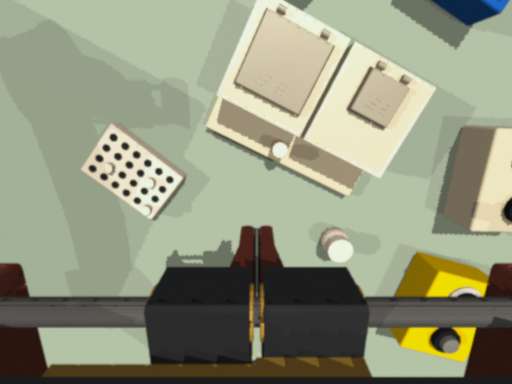

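The wrist view shows the larger hatch with its top corners at about (238,70), (298,112), (333,48) and (270,10). The vial is at (280,150) on the ledge. I'll work out the press point from those corners.

Run:
```python
from h import *
c="wrist"
P=[on_plane(c,p,.1)[:2] for p in((236,68),(297,113),(333,48),(270,10))]
for d in viewer.outline_of(c,"sample_hatch_press")[:1]:
    print(d["conf"]); cs,_=cv2.findContours(d["region"].astype(np.uint8),0,2)
    b=cv2.boxPoints(cv2.minAreaRect(max(cs,key=cv2.contourArea))); print(b.round())
    ap=cv2.approxPolyDP(max(cs,key=cv2.contourArea),8,True)[:,0]; print(ap.tolist())
    for p in ap: print(on_plane(c,p,.1).round(3))
print(np.round(P,3),[np.linalg.norm(P[i]-P[i-1]).round(3) for i in range(4)])
f=(P[0]+P[1])/2;r=(P[2]+P[3])/2; u=(r-f)/np.linalg.norm(r-f)
print(f,u,np.degrees(np.arctan2(u[1],u[0])),"press",f+.018*u, "centre-based",np.mean(P,0)-.025*u)
```

```text
0.91
[[230.  81.]
 [268.   8.]
 [336.  43.]
 [298. 116.]]
[[268, 9], [235, 82], [298, 113], [333, 46]]
[0.642 0.229 0.1  ]
[0.56  0.244 0.1  ]
[0.547 0.162 0.1  ]
[0.628 0.148 0.1  ]
[[0.575 0.247]
 [0.547 0.163]
 [0.626 0.147]
 [0.642 0.227]] [np.float64(0.07), np.float64(0.088), np.float64(0.081), np.float64(0.081)]
[0.56094161 0.20521259] [ 0.96984503 -0.24372244] -14.106346397531357 press [0.57839882 0.20082558] centre-based [0.57327809 0.20211242]
```

apply_moves --increments '[{"claw": -1, "tx": 0.035, "ty": 0.007, "tz": 0, "wx": 0, "wy": 0, "wz": 0}, {"claw": -1, "tx": 0.035, "ty": 0.007, "tz": 0.01, "wx": 0, "wy": 0, "wz": 0}, {"claw": -1, "tx": 0.034, "ty": 0.008, "tz": 0.035, "wx": 0, "wy": 0, "wz": 0}, {"claw": -1, "tx": 0, "ty": 0, "tz": 0.05, "wx": 0, "wy": 0, "wz": 0}, {"claw": -1, "tx": 0, "ty": 0, "tz": 0.05, "wx": 0, "wy": 0, "wz": 0}, {"claw": -1, "tx": 0, "ty": 0, "tz": 0.03, "wx": 0, "wy": 0, "wz": 0}, {"claw": -1, "tx": 0, "ty": 0, "tz": 0.01, "wx": 0, "wy": 0, "wz": 0}, {"claw": -1, "tx": 0, "ty": 0, "tz": 0, "wx": 0, "wy": 0, "wz": 0}, {"claw": -1, "tx": 0, "ty": 0, "tz": 0, "wx": 0, "wy": 0, "wz": 0}]'

```text
t: 5.2
eef_pos: [0.5715, 0.2007, 0.1233]
tool_rot: [-3.108, -0.453, -0.004]
wrist_force: [0.2, -0.7, 0.8]
opening: 0.0001
finger_force: 0.0
```

Run:
```python
from h import *
s=ctrl.observe(); print(s["t"],s["eef_pos"],s["tool_rot"],s["wrist_force"])
cv2.imwrite("pics/w4.png",viewer.snapshot("wrist"))
for c in("wrist","scene"):
  if c=="scene": im=viewer.snapshot(c); cv2.imwrite("pics/s4.png",cv2.resize(im[110:260,280:430],None,fx=4,fy=4,interpolation=2))
  for d in viewer.mark_of(c,"sample_hatch_press")[:2]: print(c,round(d["conf"],2),np.round(d["point"]),on_plane(c,d["point"],.1).round(3))
```

```text
5.2 [0.57147025 0.20067176 0.12328162] [-3.10834315 -0.45297274 -0.00385067] [ 0.17063812 -0.73233306  0.80033641]
wrist 0.7 [258. 230.] [0.57  0.199 0.1  ]
scene 0.83 [361. 177.] [0.573 0.195 0.1  ]
```

View pics/w4.png

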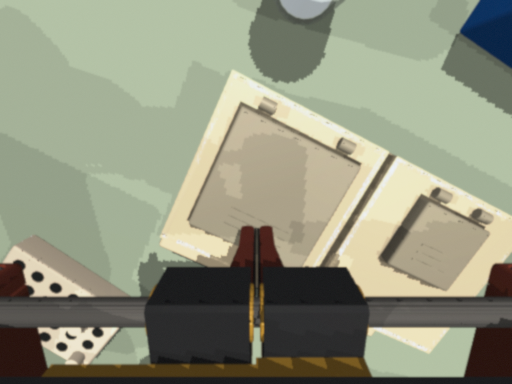

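The fingertip is over the front part of the hatch, on the tip at (257,230), in the middle of the front edge. I'll descend to just above contact, then press in small steps.

apply_moves --increments '[{"claw": -1, "tx": 0, "ty": 0, "tz": 0.01, "wx": 0, "wy": 0, "wz": 0}, {"claw": -1, "tx": 0, "ty": 0, "tz": 0.009, "wx": 0, "wy": 0, "wz": 0}, {"claw": -1, "tx": 0, "ty": 0, "tz": 0.003, "wx": 0, "wy": 0, "wz": 0}, {"claw": -1, "tx": 0, "ty": 0, "tz": 0.002, "wx": 0, "wy": 0, "wz": 0}, {"claw": -1, "tx": 0, "ty": 0, "tz": 0.0015, "wx": 0, "wy": 0, "wz": 0}, {"claw": -1, "tx": 0, "ty": 0, "tz": 0, "wx": 0, "wy": 0, "wz": 0}]'

```text
t: 6.15
eef_pos: [0.5703, 0.2004, 0.0961]
tool_rot: [3.109, 0.454, -0.0]
wrist_force: [-2.5, -0.9, 2.9]
opening: 0.0005
finger_force: 1.1
```

apply_moves --increments '[{"claw": -1, "tx": 0, "ty": 0, "tz": 0.001, "wx": 0, "wy": 0, "wz": 0}, {"claw": -1, "tx": 0, "ty": 0, "tz": 0.001, "wx": 0, "wy": 0, "wz": 0}, {"claw": -1, "tx": 0, "ty": 0, "tz": 0, "wx": 0, "wy": 0, "wz": 0}]'

```text
t: 6.52
eef_pos: [0.5706, 0.2005, 0.0947]
tool_rot: [3.109, 0.454, 0.001]
wrist_force: [-3.0, -0.9, 5.7]
opening: 0.0005
finger_force: 3.2
```

apply_moves --increments '[{"claw": -1, "tx": 0, "ty": 0, "tz": 0.0007, "wx": 0, "wy": 0, "wz": 0}, {"claw": -1, "tx": 0, "ty": 0, "tz": -0.01, "wx": 0, "wy": 0, "wz": 0}, {"claw": -1, "tx": 0, "ty": 0, "tz": -0.03, "wx": 0, "wy": 0, "wz": 0}, {"claw": -1, "tx": 0, "ty": 0, "tz": -0.05, "wx": 0, "wy": 0, "wz": 0}, {"claw": -1, "tx": 0, "ty": 0, "tz": -0.055, "wx": 0, "wy": 0, "wz": 0}, {"claw": -1, "tx": -0.03, "ty": 0, "tz": -0.045, "wx": 0, "wy": 0, "wz": 0}, {"claw": -1, "tx": -0.05, "ty": 0.02, "tz": 0, "wx": 0, "wy": 0, "wz": 0}, {"claw": -1, "tx": -0.02, "ty": 0.03, "tz": 0, "wx": 0, "wy": 0, "wz": 0}, {"claw": -1, "tx": 0, "ty": 0, "tz": 0, "wx": 0, "wy": 0, "wz": 0}]'

```text
t: 7.65
eef_pos: [0.4889, 0.1212, 0.2842]
tool_rot: [3.108, 0.447, 0.002]
wrist_force: [1.0, -0.1, 0.5]
opening: 0.0005
finger_force: 0.0
```

Run:
```python
from h import *
s=ctrl.observe(); print(s["t"],s["eef_pos"],s["wrist_force"])
cv2.imwrite("pics/w5.png",viewer.snapshot("wrist"))
for n in("port_tube_mid","vial"):
  for d in viewer.mark_of("wrist",n)[:2]: print(n,round(d["conf"],2),np.round(d["point"]))
```

```text
7.65 [0.48890311 0.12123951 0.28417195] [ 1.00282626 -0.10705947  0.49617387]
vial 0.59 [228. 153.]
```

View pics/w5.png

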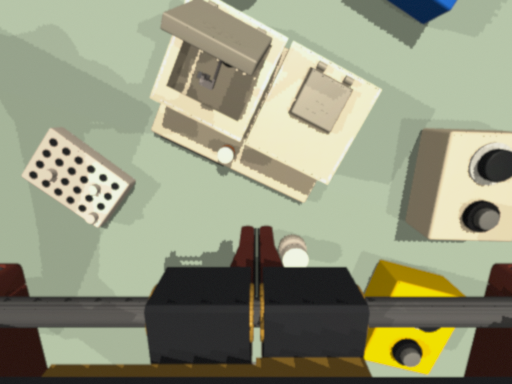

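The larger hatch has popped wide open (220,40), the lamp hatch is shut (323,97), and the vial is still in place (226,155). Next I'll go above the key.

apply_moves --increments '[{"claw": -1, "tx": -0.009, "ty": 0.043, "tz": 0, "wx": 0, "wy": 0, "wz": 0}, {"claw": -1, "tx": -0.009, "ty": 0.043, "tz": 0, "wx": 0, "wy": 0, "wz": 0}, {"claw": -1, "tx": -0.009, "ty": 0.043, "tz": 0, "wx": 0, "wy": 0, "wz": 0}, {"claw": -1, "tx": -0.009, "ty": 0.043, "tz": 0, "wx": 0, "wy": 0, "wz": 0}, {"claw": -1, "tx": -0.009, "ty": 0.043, "tz": 0.01, "wx": 0, "wy": 0, "wz": 0}, {"claw": -1, "tx": -0.009, "ty": 0.043, "tz": 0.03, "wx": 0, "wy": 0, "wz": 0}, {"claw": -1, "tx": -0.009, "ty": 0.043, "tz": 0.04, "wx": 0, "wy": 0, "wz": 0}, {"claw": -1, "tx": 0, "ty": 0, "tz": 0.05, "wx": 0, "wy": 0, "wz": 0}, {"claw": -1, "tx": 0, "ty": 0, "tz": 0.03, "wx": 0, "wy": 0, "wz": 0}, {"claw": -1, "tx": 0, "ty": 0, "tz": 0, "wx": 0, "wy": 0, "wz": 0}, {"claw": -1, "tx": 0, "ty": 0, "tz": 0, "wx": 0, "wy": 0, "wz": 0}]'

```text
t: 9.18
eef_pos: [0.516, -0.1818, 0.1244]
tool_rot: [3.108, 0.456, 0.002]
wrist_force: [0.5, -0.1, -0.9]
opening: 0.0004
finger_force: 0.0
```

Run:
```python
from h import *
s=ctrl.observe(); print(s["t"],s["eef_pos"],s["wrist_force"])
im=viewer.snapshot("wrist"); a=cv2.resize(im[100:384,100:420],(400,355))
for d in viewer.mark_of("wrist","key_top")[:2]: print(round(d["conf"],2),np.round(d["point"]),on_plane("wrist",d["point"],.08).round(3))
sc=viewer.snapshot("scene"); b=cv2.resize(sc[120:250,200:400],(546,355),interpolation=2)[:,:400]
for d in viewer.mark_of("scene","key_top")[:3]: print(round(d["conf"],2),np.round(d["point"]),on_plane("scene",d["point"],.08).round(3))
cv2.imwrite("pics/w6.png",np.hstack([a,b]))
p=viewer.camera_params("wrist");T=np.linalg.inv(p["world_from_camera"]);q=T@np.r_[s["eef_pos"],1];print("tcp px",p["fx"]*q[0]/q[2]+p["cx"],p["fy"]*q[1]/q[2]+p["cy"])
```

```text
9.175 [ 0.51599606 -0.18184892  0.12439244] [ 0.48355191 -0.06238544 -0.93569686]
0.67 [261. 225.] [ 0.51  -0.188  0.08 ]
0.63 [160. 214.] [ 0.523 -0.423  0.08 ]
0.56 [237. 190.] [ 0.503 -0.182  0.08 ]
tcp px 255.16185792569462 240.79075834196635
```

View pics/w6.png

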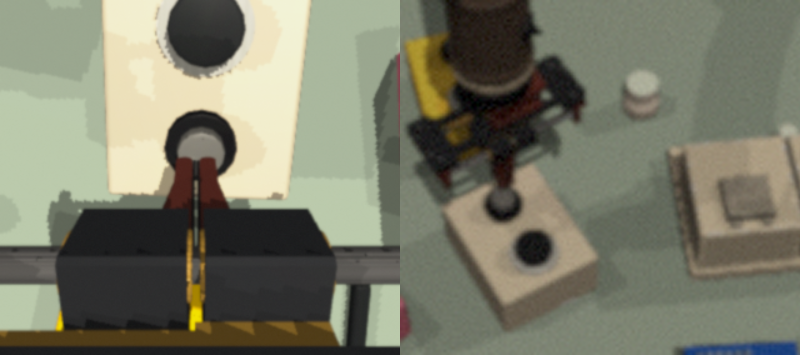

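The tip is just above the key: crop (202,150), wrist pixel (261,223), about 4–5 mm off centre. I'll centre it, wait out the two seconds, then descend.

apply_moves --increments '[{"claw": -1, "tx": -0.005, "ty": 0.003, "tz": 0, "wx": 0, "wy": 0, "wz": 0}, {"claw": -1, "tx": 0, "ty": 0, "tz": 0.01, "wx": 0, "wy": 0, "wz": 0}, {"claw": -1, "tx": 0, "ty": 0, "tz": 0.01, "wx": 0, "wy": 0, "wz": 0}, {"claw": -1, "tx": 0, "ty": 0, "tz": 0, "wx": 0, "wy": 0, "wz": 0}, {"claw": -1, "tx": 0, "ty": 0, "tz": 0, "wx": 0, "wy": 0, "wz": 0}, {"claw": -1, "tx": 0, "ty": 0, "tz": 0, "wx": 0, "wy": 0, "wz": 0}, {"claw": -1, "tx": 0, "ty": 0, "tz": 0, "wx": 0, "wy": 0, "wz": 0}, {"claw": -1, "tx": 0, "ty": 0, "tz": 0, "wx": 0, "wy": 0, "wz": 0}, {"claw": -1, "tx": 0, "ty": 0, "tz": 0, "wx": 0, "wy": 0, "wz": 0}]'

```text
t: 10.5
eef_pos: [0.5107, -0.1869, 0.1035]
tool_rot: [3.109, 0.454, 0.0]
wrist_force: [0.0, 0.3, 0.2]
opening: 0.0004
finger_force: 0.0
```

Run:
```python
from h import *
s=ctrl.observe(); print(s["t"],s["eef_pos"],s["wrist_force"])
im=viewer.snapshot("wrist"); cv2.imwrite("pics/w7.png",cv2.resize(im[150:284,170:350],None,fx=4,fy=4,interpolation=2))
for d in viewer.mark_of("wrist","key_top")[:2]: print(round(d["conf"],2),np.round(d["point"]),on_plane("wrist",d["point"],.08).round(3))
```

```text
10.5 [ 0.51068953 -0.18687941  0.10350962] [0.0495843  0.29133772 0.23863044]
0.62 [260. 229.] [ 0.51  -0.189  0.08 ]
```

View pics/w7.png

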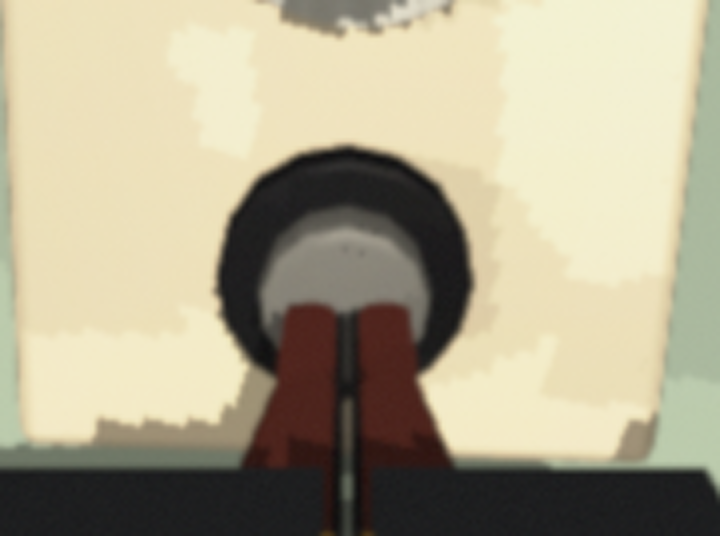

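The tip is centred on the grey key at crop (345,310). Now I'll press it in one monotonic move.

apply_moves --increments '[{"claw": -1, "tx": 0, "ty": 0, "tz": 0.008, "wx": 0, "wy": 0, "wz": 0}, {"claw": -1, "tx": 0, "ty": 0, "tz": 0.005, "wx": 0, "wy": 0, "wz": 0}, {"claw": -1, "tx": 0, "ty": 0, "tz": 0.003, "wx": 0, "wy": 0, "wz": 0}, {"claw": -1, "tx": 0, "ty": 0, "tz": 0.002, "wx": 0, "wy": 0, "wz": 0}, {"claw": -1, "tx": 0, "ty": 0, "tz": 0, "wx": 0, "wy": 0, "wz": 0}]'

```text
t: 11.22
eef_pos: [0.5106, -0.1869, 0.0863]
tool_rot: [3.108, 0.453, -0.0]
wrist_force: [-3.5, 0.8, 11.3]
opening: 0.0002
finger_force: 5.5
```

apply_moves --increments '[{"claw": -1, "tx": 0, "ty": 0, "tz": 0.001, "wx": 0, "wy": 0, "wz": 0}, {"claw": -1, "tx": 0, "ty": 0, "tz": 0, "wx": 0, "wy": 0, "wz": 0}]'

```text
t: 11.48
eef_pos: [0.5107, -0.1869, 0.0861]
tool_rot: [3.108, 0.453, -0.0]
wrist_force: [-6.4, 1.5, 18.9]
opening: 0.0005
finger_force: 9.5
```

Run:
```python
from h import *
s=ctrl.observe(); print(s["t"],s["eef_pos"],s["wrist_force"])
im=viewer.snapshot("wrist"); cv2.imwrite("pics/w8.png",cv2.resize(im[150:284,170:350],None,fx=4,fy=4,interpolation=2))
```

```text
11.475 [ 0.51068449 -0.18691397  0.08608166] [-6.43639181  1.45556823 18.93082578]
```

View pics/w8.png

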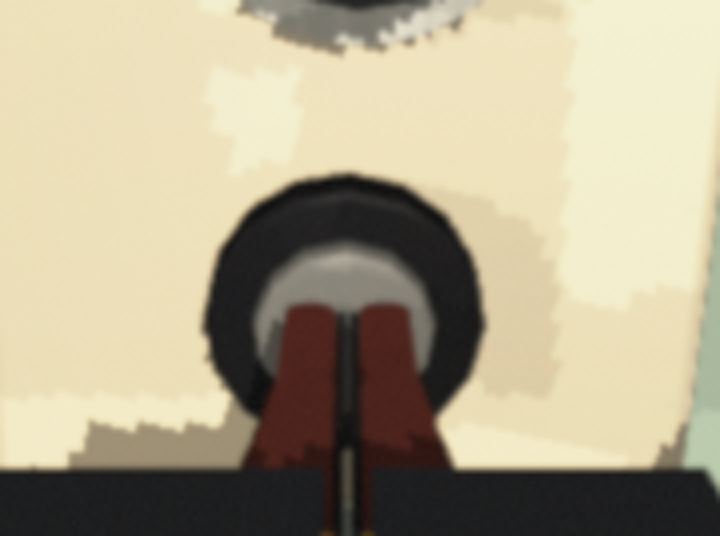

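The hard stop is reached: the key's side wall no longer shows, so it is fully down. Now I'll let go and check.

apply_moves --increments '[{"claw": -1, "tx": 0, "ty": 0, "tz": -0.01, "wx": 0, "wy": 0, "wz": 0}, {"claw": -1, "tx": 0, "ty": 0, "tz": -0.03, "wx": 0, "wy": 0, "wz": 0}, {"claw": -1, "tx": 0, "ty": 0, "tz": -0.05, "wx": 0, "wy": 0, "wz": 0}, {"claw": -1, "tx": 0, "ty": 0, "tz": -0.05, "wx": 0, "wy": 0, "wz": 0}, {"claw": -1, "tx": -0.03, "ty": 0, "tz": -0.03, "wx": 0, "wy": 0, "wz": 0}, {"claw": -1, "tx": -0.05, "ty": 0, "tz": 0, "wx": 0, "wy": 0, "wz": 0}, {"claw": -1, "tx": 0, "ty": 0, "tz": 0, "wx": 0, "wy": 0, "wz": 0}, {"claw": -1, "tx": 0, "ty": 0, "tz": 0, "wx": 0, "wy": 0, "wz": 0}]'

```text
t: 12.52
eef_pos: [0.4344, -0.2096, 0.2546]
tool_rot: [3.109, 0.453, 0.001]
wrist_force: [0.2, 0.3, 0.6]
opening: 0.0004
finger_force: 0.0
```

Run:
```python
from h import *
s=ctrl.observe(); print(s["t"],s["eef_pos"],s["wrist_force"],np.abs(s["dq"]).max())
a=viewer.snapshot("wrist")[:264]; b=viewer.snapshot("scene")[100:264,180:420]
cv2.imwrite("pics/w9.png",np.vstack([cv2.resize(a,(512,264)),cv2.resize(b,(480,328),interpolation=2)[:, :480].copy() if 0 else cv2.resize(b,(512,330),interpolation=2)]))
```

```text
12.525 [ 0.43443454 -0.20959084  0.2545924 ] [0.2360239  0.27383043 0.63961862] 0.01926629813926782
```

View pics/w9.png

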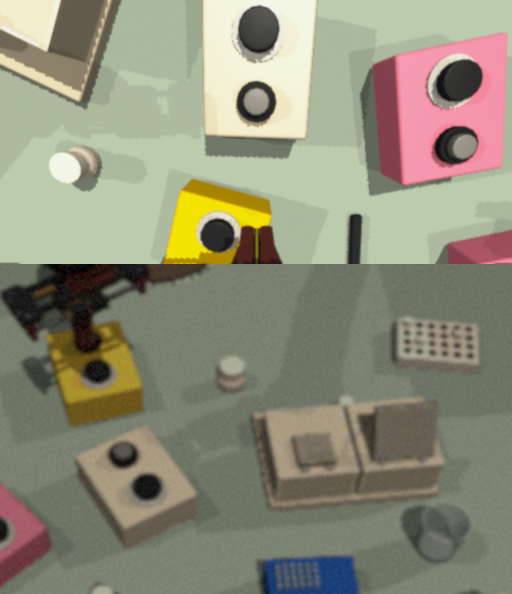

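The larger hatch stands open (405,430), the lamp hatch is shut, the key is back up, and the arm is clear at z = 0.25.

```bash
python3 -c "
from bench import order; print(order.job_done())"
```

```text
the job is handed in; nothing more can be done
None
```

The larger hatch popped open by itself and stood untouched for over two seconds, then I pressed the key fully down once and let go; the smaller hatch is still shut, nothing else was touched, and I handed the job in at about 12.5 s.

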